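# Weed out the stray marker, shut the gauge case and lock its hasp with the pin

## Robot

A 6-joint arm with a two-finger parallel gripper is mounted at the origin on a cart in front of the work surface, level with it; the furniture and walls round the work are solid. World frame = base frame: x ahead of the robot, y to its left, z up, the work surface at z = 0. Lengths are in m, angles in rad, forces in N, time in s.
With the tool pointing down it reaches from about 0.425 to 0.95 m from the base axis. Payload 3.5 kg.
Tool frame: the origin (TCP) lies on the centre line of the jaws, within the pads' length; the fingertips stand 14 mm ahead of it and the grasp point (between the pads) lies 5 mm behind it (ctrl.finger_overhang is the distance from the TCP to the fingertips, in m); z points along the fingers, y is the line along which they close (so a half turn about z gives the same grasp; the last joint's range is limited). The gripper opens to 85 mm and grips with 20 to 120 N. Pads are 22 mm wide; open, the fingers measure 114 mm over their backs; the gripper's body (76 mm by 85 mm) begins 54 mm behind the grasp point. The pads swing forward as they close: fully open they stand 13 mm farther back than shut.
Start: joints at [-1.344, 0.286, 1.577, -0, 1.279, -0.15], TCP at [0.248, -0.628, 0.245] pointing down, gripper open.
Joint ranges: [-2.77, 2.77], [-0.9, 2.22], [0.21, 2.48], [-1.53, 4.67], [0.24, 2.81], [-2.84, 2.84]. Speed limits (rad/s): [2.79, 2.79, 3.14, 3.14, 3.14, 3.14].

## Interface

Orientations are given as a unit quaternion [x, y, z, w].
In Python, from plant import ctrl gives the robot as it stands.
- The arm moves only by the tool send_rows, never from a script. Its argument "moves" is text: rows parted by semicolons, each of 7 numbers parted by spaces: the turn, a rotation vector about the tool's x, y, z in units of 360 degrees (1.0 is 360 degrees), then the shift along the tool's x, y, z in units of 20 cm (1.0 is 20 cm), then the gripper's target within -1 to 1 (fully open at 1, half-way at 0, shut at -1). A call has 1 to 12 rows; each row is the pose to reach, as a shift and turn from the pose commanded when the call began, along the tool's axes at that moment, turning the shorter way round; what a row does not reach only later rows make up. A row lasts 1/8 s, in which the tool goes at most 62.5 mm and 10.7 degrees, less where a joint would pass 70% of its speed; a pose out of reach is approached as far as the arm can. A call with a number of a shift or a turn outside -1 to 1 is refused whole. A call with a gripper value outside its range is refused whole. The fingers move at their own pace and stop on an object; "newtons" is the grip in N (left out, the last holds). Time passes only in rows, so rows that repeat a pose let the fingers close. It gives the time, the measured TCP pose, the force, the opening and the grip force at its end, in the units of the state.
- ctrl.get_state(): the state, without advancing time (a new reading comes with each control period).
- ctrl.read_camera(name): name is "side" or "top"; returns a dict with "image" (400x640x3 uint8, red, green, blue), "fovy" (degrees; the focal length in pixels is half the picture's height over the tangent of half this angle, whatever the lens; pixels are square), "cx", "cy" (the principal point, pixels), "extrinsics" (4x4, takes a point from camera to world coordinates). Camera axes: x right, y up, looking along -z (the intrinsics and any distortion apply to the point x, -y, -z); pixel columns grow to the right and rows downward; lengths in m; the calibration is good to about 2 mm. A picture is of the moment at which its call begins. There is no depth.
- ctrl.sign_off(): hands the job in; it is judged then, once.
The state is a dict: "time": time; "qpos": joint angles; "dq": joint speeds; "joint_efforts": joint torques, N m; "eef_pos": TCP position; "tcp_rot": TCP orientation; "contact_force": force on the tool from outside, world axes, zero at the start; "wrist_torque": the same for the moment, N m; "opening": opening from 0.0 (shut) to 1.0 (fully open); "finger_force": force on a finger pad.
Only numpy, scipy, OpenCV 4.12 (cv2) and the standard library are available. Lean on these libraries where they do the work, as an engineer would, in place of code of your own. Each camera call takes 0.05 s, during which the arm holds its last target. There are 200 camera calls.

## Task

The open gauge case should hold nothing but its two plug gauges: take out the marker pen that was packed with them and lay it flat on the bench beside the case, leaving the gauges in their rests. Then close the lid fully and lock it with the pin from the little rest: push the pin sideways through both clevis plates and the lid's eye between them until its collar is home against the clevis, and let go. Leave the other things on the bench as they are.

Things in the scene. Friction and masses are not known exactly. Their poses are not given: they have to be found in the camera images.
- gauge_case: Grey case fixed to the bench, 170 (x) x 240 (y) x 60 mm high, walls 5 mm; origin at the centre of its underside. Its x axis points from the clevis side to the hinge side, y along the front, z up. The hinge side is to the robot's right, the clevis side to its left, turned up to 0.25 rad.
- case_floor (a point): Centre of the black padded inner floor, 25 mm above the bench, axes as the case. Two strips 12 mm wide and 10 mm tall run along y at x = -40 and +40 mm, with 26 mm wide notches at y = -70, 0, +70 mm. Each notch pair holds one item, long axis along x; the 68 mm between the strips is clear for fingers.
- clevis_hole (a point): Centre of the clevis, at x -101, y 0, z 96 mm in the case frame, axes as the case. Two upright steel plates, 8 mm thick, 28 mm wide (x), tops 16 mm above this point, outer faces at y = -16 and +16 mm, inner at -8 and +8. A 15 mm round hole runs through both along y. The shut lid's eye (10 mm thick, 15 mm hole) lies between them in line.
- gauge_case_lid (a joint): Lid hinge angle, rad: 0 shut (eye in line with the clevis), grows as it opens, starts 1.8 to 2.1 (leaning back), stop at 2.2. Friction hinge: the lid stays where left and must be pushed shut all the way; about 4 N at its front edge moves it.
- lid_hinge (a point): Point on the hinge line at its middle, at x = +85, y = 0, z = 60 mm in the case frame; the line runs along case y. Its axes turn with the lid: the lid reaches from here 170 mm along its -x axis, is 240 mm wide and 6 mm thick, its outer face 6 mm along +z.
- lid_front_edge (a point): Middle of the lid's free edge on its outer (top) face. A steel eye (10 mm thick, 28 mm wide) overhangs here: its hole is 16 mm beyond this edge and 30 mm out from the outer face. Its base covers the outer face within 25 mm of the middle and 55 mm of the edge; the rest of that face is flat and free to push.
- stray_marker_mid (a point): Middle of the wrongly packed felt marker pen, on its axis: white round pen with dark cap, 17 mm thick, 134 mm long along its y axis, loose in one of the three places of the case.
- stray_marker: The marker pen itself; origin on its flank under its middle, 9 mm off its axis; y along its length.
- gauge_a_mid (a point): Middle of a plug gauge on its axis: plain steel double-ended cylinder with two thin rings, 23 mm thick, 107 mm long along its y axis, loose; stays in the case.
- gauge_b_mid (a point): Middle of the other, equal plug gauge; stays in the case.
- lock_pin: Lock pin, 110 mm long, 80 g. x axis along the pin to its tip, origin on the axis at the collar's inner face. Steel shaft 12 mm thick, x 0 to 60 mm, last 12 mm tapered to 6 mm; collar 26 mm thick, x -5 to 0; black round handle 18 mm thick, x -50 to -5, to be gripped across from above. Balances near x +13. Starts level, axis 45 mm above the bench, tip away from the robot.
- pin_seat (a point): Point on the pin's axis 16 mm from the collar's inner face towards the tip; when the pin is home it coincides with clevis_hole (from either side of the clevis).
- pin_rest: Small fixed aluminium rest for the pin, base 66 x 44 mm, with two upright notched posts under the shaft at x = 7 and 50 mm (each 6 mm thick, 30 mm wide, tops 48 mm above the bench, notches 15 mm wide). Origin on the bench under the pin's collar face, x along the pin. The pin lifts straight up; its handle overhangs the rest freely.
- stapler_1: Dark stapler 34 x 150 x 47 mm, a bystander to the right of the case; origin under its centre.
- tape_measure_1: Yellow tape measure 35 x 72 x 68 mm, a bystander behind, to the left of the case; origin under its centre.
- spare_lid: Loose flat canister lid, 66 mm wide, 11 mm high, a bystander behind the pin rest; origin under its centre.
There are look-alikes about, which are no part of the job. What is shaped like the lock_pin but purple is not meant. What is shaped like the stray_marker but purple is not meant.

How it is judged:
By the outcome, as a careful person would: the job done as asked, in the order asked, and still so for the second after the job is handed in, with the robot touching nothing.
It also fails if it takes over 72 s, if anything falls off the work surface, if the arm or the gripper's body presses on something with over 40 N, if the wrist force passes 120 N, or if a joint passes its speed limit or range.

## Working session

There is one attempt and no reset: what is moved stays moved. The work goes in short steps, Python scripts to look and compute and a tool call to move; the robot and the scene stay as the last step left them, time stands still between calls to the robot, and variables do not carry over. Pictures are saved under pics/ and viewed, at most 10 in all, crops included, and the job is handed in when it is done.

Besides the shell and the picture viewer there is one more tool, called as name(argument=value, ...) on one line, values as JSON. send_rows: Moves the arm, as the interface text tells. Its arguments: {"type":"object","properties":{"moves":{"type":"string"},"newtons":{"type":"number"}},"required":["moves"]}

```bash
ls; mkdir -p pics
python3 - <<'E'
from plant import ctrl
import cv2,numpy as np
np.set_printoptions(precision=4,suppress=True)
for n in("top","side"):
    c=ctrl.read_camera(n); cv2.imwrite(f"pics/{n}0.png",c["image"][:,:,::-1])
    print(n,{k:v for k,v in c.items() if k!="image"})
s=ctrl.get_state();print(s, ctrl.finger_overhang)
E
```

```text
pics
top {'fovy': 55.55962848574919, 'cx': 318.8018368425689, 'cy': 201.44290950400836, 'extrinsics': array([[ 0.0165,  0.9901, -0.1397,  0.3824],
       [-0.9996,  0.0132, -0.0246, -0.017 ],
       [-0.0226,  0.1401,  0.9899,  1.0836],
       [ 0.    ,  0.    ,  0.    ,  1.    ]])}
side {'fovy': 54.07570885697548, 'cx': 320.20148971137047, 'cy': 201.97360949885368, 'extrinsics': array([[-0.9603,  0.1783, -0.2145,  0.2598],
       [-0.2783, -0.5607,  0.7799,  0.9911],
       [ 0.0188,  0.8086,  0.5881,  0.8369],
       [ 0.    ,  0.    ,  0.    ,  1.    ]])}
{'time': 0.1, 'qpos': array([-1.344 ,  0.2871,  1.578 ,  0.    ,  1.2786, -0.15  ]), 'dq': array([ 0.0006, -0.0016, -0.0013,  0.    , -0.0008, -0.0012]), 'joint_efforts': array([  0.0007, -40.7299, -29.3698,  -0.0001,   0.0035,  -0.    ]), 'eef_pos': array([ 0.2483, -0.6271,  0.2441]), 'tcp_rot': array([ 0.9823,  0.1873, -0.    , -0.0011]), 'contact_force': array([-0.1542,  0.1585, -0.3336]), 'wrist_torque': array([-0.0125,  0.0071, -0.036 ]), 'finger_force': 0.0, 'opening': 1.0017007866560732} 0.014
```

View pics/top0.png

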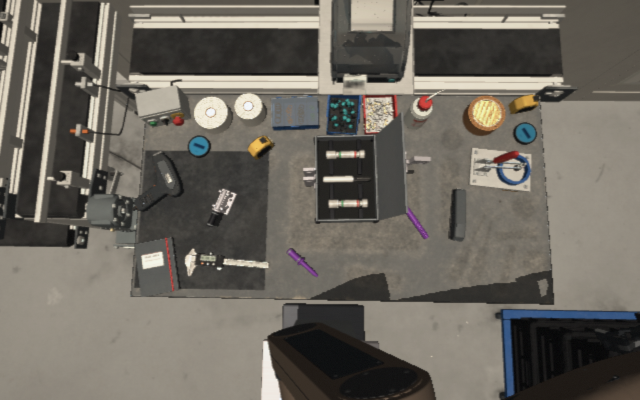

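View pics/side0.png

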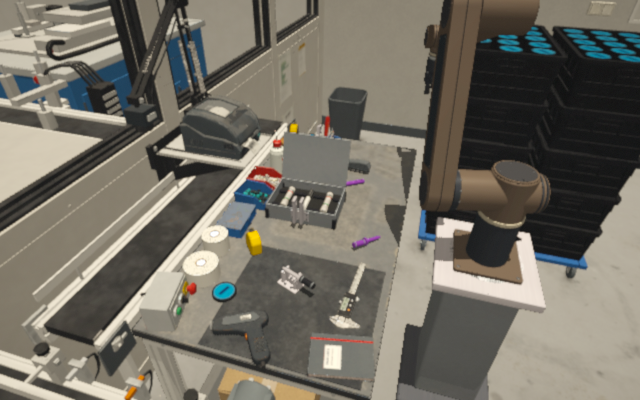

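Run:
```python
import cv2,numpy as np
t=cv2.imread("pics/top0.png");s=cv2.imread("pics/side0.png")
a=cv2.resize(t[110:240,290:450],(800,600)[:2] and (738,600),interpolation=cv2.INTER_CUBIC)
cv2.imwrite("pics/c1.png",a)
b=cv2.resize(t[180:235,190:250],(400,367),interpolation=cv2.INTER_CUBIC)
c=cv2.resize(s[255:305,265:325],(400,333),interpolation=cv2.INTER_CUBIC)
h=np.zeros((367,800,3),np.uint8);h[:,:400]=b;h[:333,400:]=c
cv2.imwrite("pics/c2.png",h)
```

```text
(no output)
```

View pics/c1.png

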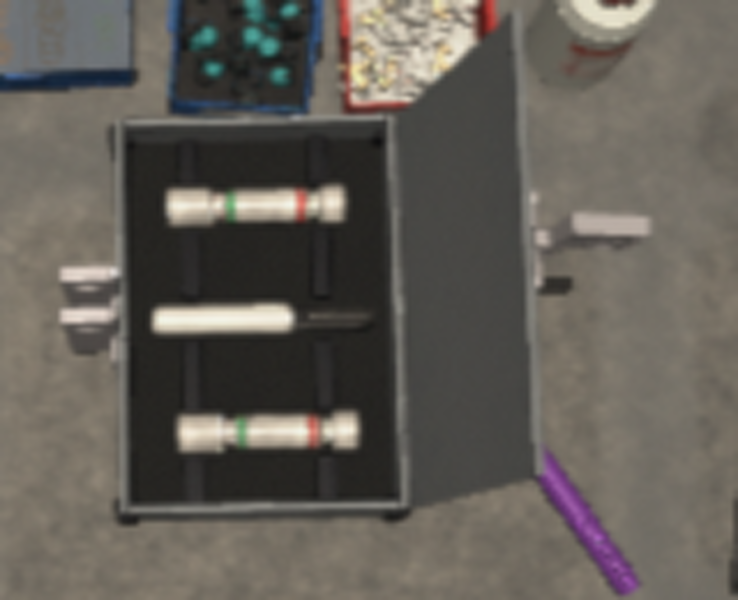

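View pics/c2.png

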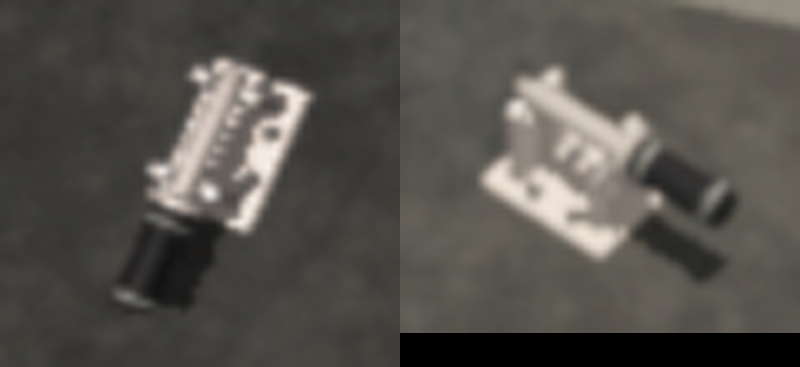

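```bash
cat > h.py <<'E'
import numpy as np,cv2
from plant import ctrl
from scipy.spatial.transform import Rotation as R
np.set_printoptions(precision=4,suppress=True)
def cam(n,save=None):
    c=ctrl.read_camera(n)
    if save: cv2.imwrite(save,c["image"][:,:,::-1])
    return c
def ray(c,p):
    f=200/np.tan(np.radians(c["fovy"]/2)); E=c["extrinsics"]
    d=E[:3,:3]@np.array([(p[0]-c["cx"])/f,-(p[1]-c["cy"])/f,-1.]); return E[:3,3],d/np.linalg.norm(d)
def plane(c,p,z):
    o,d=ray(c,p); return o+d*(z-o[2])/d[2]
def proj(c,X):
    f=200/np.tan(np.radians(c["fovy"]/2)); E=c["extrinsics"]
    q=E[:3,:3].T@(np.asarray(X)-E[:3,3]); return np.array([c["cx"]+f*q[0]/-q[2],c["cy"]-f*q[1]/-q[2]])
def tri(c1,p1,c2,p2):
    o1,d1=ray(c1,p1);o2,d2=ray(c2,p2)
    t=np.linalg.lstsq(np.c_[d1,-d2],o2-o1,rcond=None)[0]
    a,b=o1+t[0]*d1,o2+t[1]*d2; return (a+b)/2,np.linalg.norm(a-b)
def rel(pos,quat):
    "target world pose -> row units from current commanded (measured) pose"
    s=ctrl.get_state(); r0=R.from_quat(s["tcp_rot"])
    return (r0.inv()*R.from_quat(quat)).as_rotvec()/(2*np.pi), r0.inv().apply(np.asarray(pos)-s["eef_pos"])/.2
E
python3 - <<'E'
from h import *
t=cam("top");s=cam("side")
C=lambda x,y:np.array([290+(x+.5)/4.615-.5,110+(y+.5)/4.615-.5])
T=lambda x,y:np.array([190+(x+.5)/6.667-.5,180+(y+.5)/6.667-.5])
S=lambda x,y:np.array([265+(x+.5)/6.667-.5,255+(y+.5)/6.667-.5])
cor=[plane(t,C(*p),.06) for p in((117,122),(392,117),(410,513),(119,513))]
print("corners",np.array(cor)); 
for i in range(4):print(np.linalg.norm(cor[i]-cor[(i+1)%4]))
c0=np.mean(cor,0); dx=cor[1]+cor[2]-cor[0]-cor[3]; dy=cor[0]+cor[1]-cor[2]-cor[3]
print("c",c0,"yaw",np.arctan2(dx[1],dx[0]),np.arctan2(dy[1],dy[0])-np.pi/2)
for nm,a,b in(("marker",(152,320),(375,320)),("ga",(166,206),(346,203)),("gb",(177,434),(360,430))):
    A=plane(t,C(*a),.036);B=plane(t,C(*b),.036);d=B-A;print(nm,(A+B)/2,np.linalg.norm(d),np.arctan2(d[1],d[0]))
for z in(.112,):print("clevis tops",plane(t,C(88,272),z),plane(t,C(88,316),z))
print("handle end",tri(t,T(133,297),s,S(720,200)))
print("tip",tri(t,T(232,66),s,S(517,85)))
A=plane(t,T(133,297),.045);B=plane(t,T(232,66),.045);d=B-A;print(A,B,np.linalg.norm(d),np.arctan2(d[1],d[0]))
A=plane(s,S(725,203),.045);B=plane(s,S(515,85),.045);d=B-A;print(A,B,np.linalg.norm(d),np.arctan2(d[1],d[0]))
A=plane(t,T(243,230),.003);B=plane(t,T(308,95),.003);d=B-A;print("base",A,B,np.linalg.norm(d),np.arctan2(d[1],d[0]))
A,B=[plane(s,S(*p),.004) for p in((600,258),(482,180))];d=B-A;print("base",A,B,np.linalg.norm(d),np.arctan2(d[1],d[0]))
# lid angle from top corners
yaw=np.arctan2(dx[1],dx[0]);Rz=R.from_euler('z',yaw).as_matrix();c0[2]=0
for a in np.arange(1.75,2.15,.05):
    P=[c0+Rz@np.array([.085-.17*np.cos(a),y,.06+.17*np.sin(a)]) for y in(.12,-.12)]
    print(a,*[((proj(t,p)-[290,110])*4.615) for p in P])
E
```

```text
corners [[ 0.7111  0.0222  0.06  ]
 [ 0.7158 -0.1436  0.06  ]
 [ 0.4765 -0.1532  0.06  ]
 [ 0.474   0.0168  0.06  ]]
0.16593346254106317
0.23954737702462364
0.16997983622271104
0.23722456005883097
c [ 0.5943 -0.0644  0.06  ] yaw -1.5495696872939242 -1.5394126810002347
marker [ 0.5951 -0.0681  0.036 ] 0.13540644534317706 -1.5588190363734626
ga [ 0.6672 -0.0631  0.036 ] 0.1103766185639008 -1.543219826714206
gb [ 0.5264 -0.0716  0.036 ] 0.11014762710988493 -1.5352509098593001
clevis tops [0.6062 0.0351 0.112 ] [0.5808 0.0346 0.112 ]
handle end (array([0.3831, 0.2943, 0.0895]), np.float64(0.15017889530860418))
tip (array([0.4731, 0.2554, 0.0927]), np.float64(0.15380864408115977))
[0.4618 0.3093 0.045 ] [0.5592 0.2731 0.045 ] 0.1039237560431999 -0.3557667439294162
[0.3085 0.26   0.045 ] [0.4044 0.2213 0.045 ] 0.10339148227662379 -0.3835968697635993
base [0.4947 0.2763 0.003 ] [0.554  0.2509 0.003 ] 0.06456013032374346 -0.4044969067489221
base [0.3552 0.2669 0.004 ] [0.4121 0.2398 0.004 ] 0.06303452831937882 -0.443775585055811
1.75 [496.8109  10.7947] [513.4009 480.6199]
1.8 [512.6097  11.8449] [529.7896 480.876 ]
1.85 [528.0016  13.195 ] [545.7449 481.2225]
1.9000000000000001 [542.9297  14.8378] [561.2071 481.6575]
1.9500000000000002 [557.3404  16.7649] [576.1202 482.1784]
2.0 [571.1835  18.9662] [590.4317 482.7825]
2.0500000000000003 [584.4126  21.4306] [604.0935 483.4666]
2.1000000000000005 [596.9853  24.1459] [617.0615 484.2271]
```

Run:
```python
from h import *
t=cam("top");s=cam("side")
T=lambda x,y:np.array([190+(x+.5)/6.667-.5,180+(y+.5)/6.667-.5])
S=lambda x,y:np.array([265+(x-400+.5)/6.667-.5,255+(y+.5)/6.667-.5])
print("handle end",tri(t,T(133,297),s,S(720,200)))
print("collar",tri(t,T(174,213),s,S(646,158)))
print("tip",tri(t,T(232,66),s,S(517,85)))
A=plane(s,S(725,203),.045);B=plane(s,S(515,85),.045);d=B-A;print(A,B,np.linalg.norm(d),np.arctan2(d[1],d[0]))
A,B=[plane(s,S(*p),.004) for p in((600,258),(482,180))];d=B-A;print("base",A,B,np.linalg.norm(d),np.arctan2(d[1],d[0]))
I=s["image"]
cv2.imwrite("pics/c3.png",cv2.resize(I[120:250,240:370],(600,600),interpolation=cv2.INTER_CUBIC)[:,:,::-1])
c0=np.array([.5945,-.0648,0]);Rz=R.from_euler('z',-1.5445).as_matrix()
for n in(t,s):
  for p in((-.085,.12,.06),(.085,-.12,.06),(-.101,0,.096)):print(proj(n,c0+Rz@np.array(p)))
  for a in(1.7,1.8,1.9,2.0):print(a,*[proj(n,c0+Rz@np.array([.085-.17*np.cos(a),y,.06+.17*np.sin(a)])) for y in(.12,-.12)])
```

```text
handle end (array([0.4624, 0.3085, 0.0477]), np.float64(0.0016551748999091562))
collar (array([0.498 , 0.2941, 0.0456]), np.float64(0.002143110275335125))
tip (array([0.5608, 0.2728, 0.0474]), np.float64(0.0038729607745111856))
[0.4616 0.3071 0.045 ] [0.5645 0.2709 0.045 ] 0.10909290331198708 -0.3388427783702754
base [0.5123 0.3152 0.004 ] [0.5739 0.2897 0.004 ] 0.06662250083813111 -0.39226913100150657
[314.5782 135.668 ]
[378.3625 220.6462]
[308.471  175.1869]
1.7 [394.0393 111.8994] [398.0384 213.8009]
1.8 [400.9595 112.2546] [405.2178 213.8557]
1.9 [407.5277 112.8709] [412.0212 213.9904]
2.0 [413.6484 113.7354] [418.3486 214.2019]
[266.3872 203.4546]
[347.0042 187.404 ]
[299.2238 203.3838]
1.7 [283.3274 132.8762] [351.2752 142.137 ]
1.8 [284.9165 131.6303] [352.1573 140.7435]
1.9 [286.4514 130.8839] [352.966  139.8656]
2.0 [287.917  130.6288] [353.6947 139.4955]
```

View pics/c3.png

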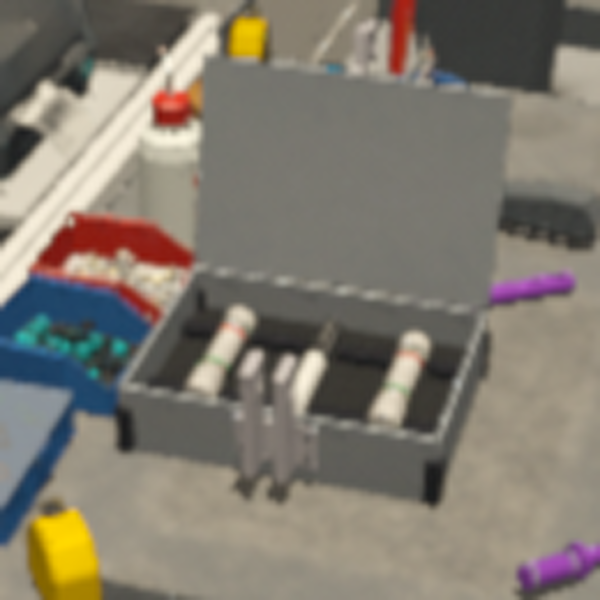

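```bash
cat >> h.py <<'E'
def down(phi): return [np.cos(phi/2),np.sin(phi/2),0,0]
def go(*w):
    "w: (x,y,z,phi) waypoints"
    s=ctrl.get_state(); print("at",s["eef_pos"],"t",s["time"],"F",s["contact_force"],"op",s["opening"])
    for p in w: print(p,np.round(np.concatenate(rel(p[:3],down(p[3]))),4))
E
python3 -c "
from h import *
go((.3,-.52,.36,.6),(.595,-.068,.36,1.599),(.595,-.068,.15,1.599))"
```

```text
at [ 0.2483 -0.6274  0.2448] t 0.3 F [-0.2071  0.2222 -0.0638] op 1.002989035186707
(0.3, -0.52, 0.36, 0.6) [-0.0001 -0.     -0.0355  0.4378 -0.4048 -0.5755]
(0.595, -0.068, 0.36, 1.599) [-0.0001 -0.0001 -0.1945  2.6409 -1.9636 -0.5738]
(0.595, -0.068, 0.15, 1.599) [-0.0001 -0.0001 -0.1945  2.6408 -1.9627  0.4761]
```

send_rows(moves="0 0 0 0.2 -0.2 -0.575 0;0 0 0 0.4 -0.3 -0.575 0;0 0 0 1 -0.75 -0.575 0;0 0 0 1 -0.75 -0.575 0;0 0 0 1 -0.75 -0.575 0;0 0 0 1 -0.75 -0.575 0")

```text
time: 1.05
eef_pos: [0.3809, -0.4121, 0.3616]
tcp_rot: [0.982, 0.19, 0.001, 0.001]
contact_force: [1.0, -0.3, -1.0]
opening: 0.504
finger_force: 0.0
```

send_rows(moves="0 0 0 1 -0.75 0 0;0 0 0 1 -0.75 0 0;0 0 0 1 -0.75 0 0;0 0 0 1 -0.75 0 0")

```text
time: 1.55
eef_pos: [0.5105, -0.201, 0.3601]
tcp_rot: [0.982, 0.186, -0.0, 0.0]
contact_force: [0.5, 0.1, -0.6]
opening: 0.5
finger_force: 0.0
```

```bash
python3 -c "
from h import *
go((.595,-.068,.36,1.599),(.595,-.068,.18,1.599))"
```

```text
at [ 0.5105 -0.201   0.3601] t 1.55 F [ 0.4686  0.0664 -0.5707] op 0.49994702986143746
(0.595, -0.068, 0.36, 1.599) [ 0.0001  0.0001 -0.1948  0.6367 -0.4639  0.0002]
(0.595, -0.068, 0.18, 1.599) [ 0.0001  0.0001 -0.1948  0.6369 -0.4644  0.9002]
```

send_rows(moves="0 0 -0.195 0.637 -0.464 0 0;0 0 -0.195 0.637 -0.464 0 0;0 0 -0.195 0.637 -0.464 0 0;0 0 -0.195 0.637 -0.464 0 0;0 0 -0.195 0.637 -0.464 0.3 0;0 0 -0.195 0.637 -0.464 0.6 0;0 0 -0.195 0.637 -0.464 0.9 0;0 0 -0.195 0.637 -0.464 0.9 0;0 0 -0.195 0.637 -0.464 0.9 0")

```text
time: 2.68
eef_pos: [0.5957, -0.0694, 0.1827]
tcp_rot: [0.697, 0.717, 0.001, 0.001]
contact_force: [1.0, -0.0, 1.1]
opening: 0.5
finger_force: 0.0
```

Run:
```python
from h import *
go((.595,-.068,.043,1.599))
t=cam("top","pics/t1.png");s=cam("side")
a=cv2.resize(t["image"][110:240,290:420],(400,400),interpolation=cv2.INTER_CUBIC)
b=cv2.resize(s["image"][130:240,250:360],(400,400),interpolation=cv2.INTER_CUBIC)
cv2.imwrite("pics/v1.png",np.hstack([a,b])[:,:,::-1])
```

```text
at [ 0.5957 -0.0694  0.1827] t 2.675 F [ 0.9988 -0.0184  1.1172] op 0.5001980459862276
(0.595, -0.068, 0.043, 1.599) [ 0.0005  0.0002  0.0001  0.0078 -0.0053  0.6983]
```

View pics/v1.png

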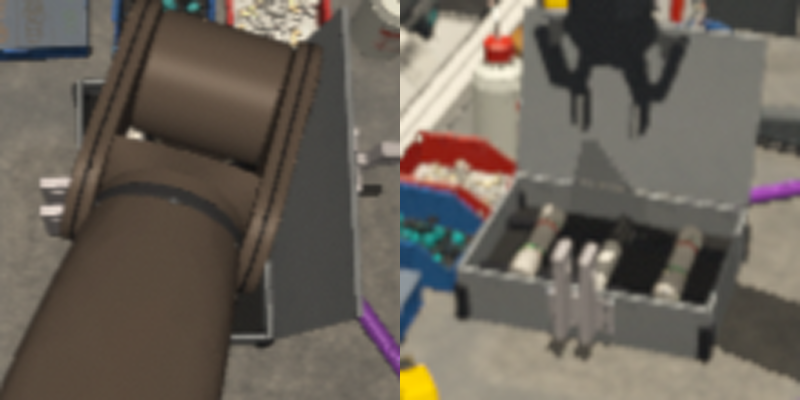

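send_rows(moves="0 0 0 0.005 -0.004 0.2 0;0 0 0 0.005 -0.004 0.4 0;0 0 0 0.005 -0.004 0.55 0;0 0 0 0.005 -0.004 0.65 0;0 0 0 0.005 -0.004 0.7 0;0 0 0 0.005 -0.004 0.7 0;0 0 0 0.005 -0.004 0.7 -1;0 0 0 0.005 -0.004 0.7 -1;0 0 0 0.005 -0.004 0.7 -1;0 0 0 0.005 -0.004 0.7 -1;0 0 0 0.005 -0.004 0.7 -1", newtons=40)

```text
time: 4.15
eef_pos: [0.5946, -0.0677, 0.0418]
tcp_rot: [0.696, 0.718, 0.001, 0.001]
contact_force: [-0.4, 0.3, 6.6]
opening: 0.175
finger_force: 39.6
```

send_rows(moves="0 0 0 0 0 -0.05 -1;0 0 0 0 0 -0.15 -1;0 0 0 0 0 -0.3 -1;0 0 0 0 0 -0.5 -1;0 0 0 0 0 -0.7 -1;0 0 0 0 0 -0.8 -1;0 0 0 0 0 -0.8 -1")

```text
time: 5.03
eef_pos: [0.5942, -0.0676, 0.2024]
tcp_rot: [0.696, 0.718, 0.001, 0.002]
contact_force: [-0.0, -0.4, -0.7]
opening: 0.181
finger_force: 39.3
```

Run:
```python
from h import *
go((.5,.14,.2,0),(.5,.14,.05,0))
t=cam("top");s=cam("side")
a=cv2.resize(t["image"][110:240,290:420],(400,400),interpolation=cv2.INTER_CUBIC)
b=cv2.resize(s["image"][130:240,250:360],(400,400),interpolation=cv2.INTER_CUBIC)
cv2.imwrite("pics/v2.png",np.hstack([a,b])[:,:,::-1])
```

```text
at [ 0.5942 -0.0676  0.2024] t 5.025 F [-0.0458 -0.3537 -0.6878] op 0.18123743770455053
(0.5, 0.14, 0.2, 0) [ 0.0006 -0.0003  0.255   1.052  -0.4383  0.0093]
(0.5, 0.14, 0.05, 0) [ 0.0006 -0.0003  0.255   1.0529 -0.441   0.7593]
```

View pics/v2.png

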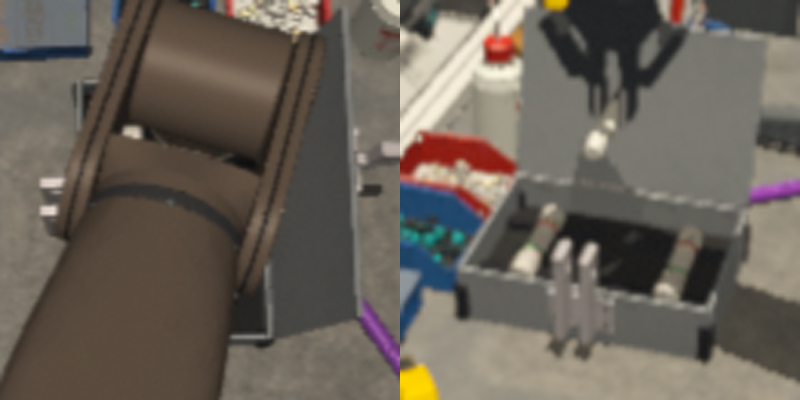

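send_rows(moves="0 0 0.255 1 -0.44 0 -1;0 0 0.255 1 -0.44 0 -1;0 0 0.255 1 -0.44 0 -1;0 0 0.255 1 -0.44 0 -1;0 0 0.255 1 -0.44 0 -1;0 0 0.255 1 -0.44 0 -1;0 0 0.255 1 -0.44 0.1 -1;0 0 0.255 1 -0.44 0.3 -1;0 0 0.255 1 -0.44 0.5 -1;0 0 0.255 1 -0.44 0.65 -1;0 0 0.255 1 -0.44 0.75 -1;0 0 0.255 1 -0.44 0.75 -1")

```text
time: 6.62
eef_pos: [0.4959, 0.1296, 0.0465]
tcp_rot: [1.0, -0.0, -0.004, 0.0]
contact_force: [0.5, 0.7, -0.1]
opening: 0.179
finger_force: 39.4
```

```bash
python3 -c "
from h import *
go((.5,.14,.019,0),(.5,.14,.2,0))"
```

```text
at [0.4959 0.1296 0.0465] t 6.625 F [ 0.5247  0.7155 -0.1197] op 0.17926103593747927
(0.5, 0.14, 0.019, 0) [ 0.0001  0.0014 -0.      0.0218 -0.0523  0.1374]
(0.5, 0.14, 0.2, 0) [ 0.0001  0.0014 -0.      0.014  -0.0518 -0.7676]
```

Lower gently, release with partial opening, rise.

send_rows(moves="0 0 0 0.02 -0.05 0.05 -1;0 0 0 0.02 -0.05 0.1 -1;0 0 0 0.02 -0.05 0.125 -1;0 0 0 0.02 -0.05 0.137 -1;0 0 0 0.02 -0.05 0.137 -1")

```text
time: 7.25
eef_pos: [0.5033, 0.1397, 0.0229]
tcp_rot: [1.0, -0.0, 0.0, 0.0]
contact_force: [-0.1, -0.1, -0.4]
opening: 0.179
finger_force: 39.4
```

send_rows(moves="0 0 0 0 0 0 -0.5;0 0 0 0 0 0 -0.3;0 0 0 0 0 0 0;0 0 0 0 0 0 0;0 0 0 0 0 -0.2 0;0 0 0 0 0 -0.5 0;0 0 0 0 0 -0.9 0;0 0 0 0 0 -0.9 -1;0 0 0 0 0 -0.9 -1")

```text
time: 8.38
eef_pos: [0.5039, 0.1399, 0.2042]
tcp_rot: [1.0, -0.0, 0.002, -0.0]
contact_force: [0.5, 0.3, -0.5]
opening: 0.08
finger_force: 0.0
```

Run:
```python
from h import *
s=cam("side")
I=s["image"];print(proj(s,(.5,.14,.01)))
cv2.imwrite("pics/v3.png",cv2.resize(I[140:320,210:400],(633,600),interpolation=cv2.INTER_CUBIC)[:,:,::-1])
go((.5,.1,.36,0),(.52,-.1,.36,0))
```

```text
[317.1619 250.4536]
at [0.5027 0.1397 0.202 ] t 8.425 F [-0.1379  0.8419 -1.096 ] op 0.012010058136599793
(0.5, 0.1, 0.36, 0) [ 0.      0.0002 -0.     -0.0142  0.1988 -0.79  ]
(0.52, -0.1, 0.36, 0) [ 0.      0.0002 -0.      0.086   1.1988 -0.79  ]
```

View pics/v3.png

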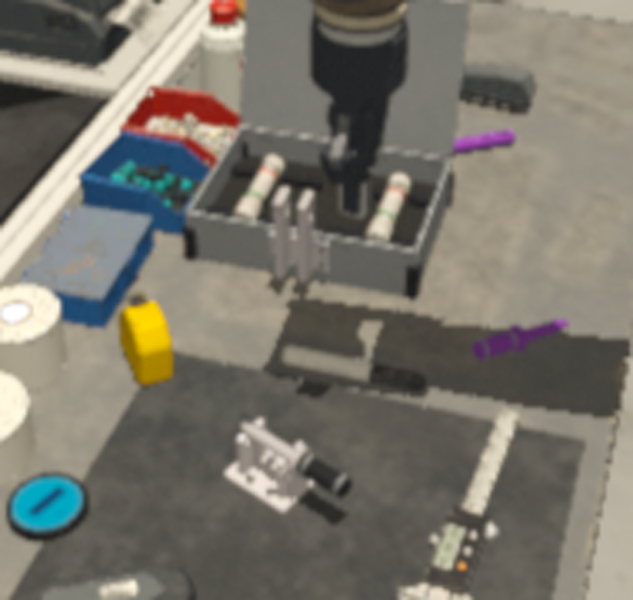

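send_rows(moves="0 0 0 0.04 0 -0.3 -1;0 0 0 0.08 0.2 -0.6 -1;0 0 0 0.08 0.5 -0.8 -1;0 0 0 0.08 0.8 -0.8 -1;0 0 0 0.08 1 -0.8 -1;0 0 0 0.08 1 -0.8 -1")

```text
time: 9.18
eef_pos: [0.5185, -0.0632, 0.3593]
tcp_rot: [1.0, -0.003, -0.003, -0.001]
contact_force: [-0.8, 1.0, -0.2]
opening: -0.002
finger_force: 0.0
```

send_rows(moves="0 0 0 0 0.3 0 -1;0 0 0 0 0.6 0 -1;0 0 0 0 0.95 0 -1;0 0 0 0 0.95 0 -1;0 0 0 0 0.95 0 -1")

```text
time: 9.8
eef_pos: [0.5191, -0.2493, 0.3605]
tcp_rot: [1.0, -0.0, -0.002, -0.002]
contact_force: [-0.4, 0.6, 0.5]
opening: 0.004
finger_force: 0.0
```

```bash
python3 -c "
from h import *
go((.524,-.26,.3,.028),(.524,-.26,.184,.028))"
```

```text
at [ 0.5191 -0.2493  0.3605] t 9.8 F [-0.4279  0.5863  0.5109] op 0.003515913566595017
(0.524, -0.26, 0.3, 0.028) [-0.0005  0.0005 -0.0045  0.0255  0.0543  0.302 ]
(0.524, -0.26, 0.184, 0.028) [-0.0005  0.0005 -0.0045  0.0274  0.0562  0.882 ]
```

send_rows(moves="0 0 -0.0045 0.02 0.055 0.1 -1;0 0 -0.0045 0.025 0.055 0.3 -1;0 0 -0.0045 0.025 0.055 0.5 -1;0 0 -0.0045 0.026 0.055 0.7 -1;0 0 -0.0045 0.027 0.055 0.88 -1;0 0 -0.0045 0.027 0.055 0.88 -1;0 0 -0.0045 0.027 0.055 0.88 -1")

```text
time: 10.68
eef_pos: [0.5255, -0.2603, 0.1884]
tcp_rot: [1.0, 0.015, 0.001, 0.0]
contact_force: [0.0, -0.7, 0.9]
opening: 0.0
finger_force: 0.0
```

Run:
```python
from h import *
c0=np.array([.5945,-.0648,0]);Rz=R.from_euler('z',-1.543)
def w(a,r=.12):
    if a>1.57: x,z=.085-.17*np.cos(a)+.006*np.sin(a),.17
    else: x,z=.085-r*np.cos(a)+.006*np.sin(a),.06+r*np.sin(a)+.006*np.cos(a)
    p=c0+Rz.apply([x+.0145,-.075,z+.014]); return (*np.round(p,4),.028)
go(*[w(a) for a in(1.8,1.7,1.571,1.42,1.27,1.12,.97,.82,.67,.52,.37,.22,.1,0)])
```

```text
at [ 0.5255 -0.2603  0.1884] t 10.675 F [ 0.0187 -0.6551  0.9055] op 0.0004939878710935744
(np.float64(0.5235), np.float64(-0.2108), np.float64(0.184), 0.028) [ 0.0001 -0.0003  0.0003 -0.0027 -0.2479  0.0218]
(np.float64(0.5231), np.float64(-0.1942), np.float64(0.184), 0.028) [ 0.0001 -0.0003  0.0003 -0.0022 -0.3309  0.0217]
(np.float64(0.5225), np.float64(-0.1724), np.float64(0.184), 0.028) [ 0.0001 -0.0003  0.0003 -0.002  -0.4399  0.0216]
(np.float64(0.522), np.float64(-0.1543), np.float64(0.1935), 0.028) [ 0.0001 -0.0003  0.0003 -0.0017 -0.5304 -0.0259]
(np.float64(0.5215), np.float64(-0.1365), np.float64(0.1904), 0.028) [ 0.0001 -0.0003  0.0003 -0.0016 -0.6195 -0.0105]
(np.float64(0.521), np.float64(-0.1195), np.float64(0.1846), 0.028) [ 0.0001 -0.0003  0.0003 -0.0016 -0.7046  0.0184]
(np.float64(0.5205), np.float64(-0.1035), np.float64(0.1764), 0.028) [ 0.0001 -0.0003  0.0003 -0.0018 -0.7846  0.0593]
(np.float64(0.5201), np.float64(-0.0889), np.float64(0.1658), 0.028) [ 0.0001 -0.0003  0.0003 -0.0017 -0.8577  0.1122]
(np.float64(0.5198), np.float64(-0.076), np.float64(0.1532), 0.028) [ 0.0001 -0.0003  0.0003 -0.0014 -0.9223  0.1752]
(np.float64(0.5195), np.float64(-0.0652), np.float64(0.1388), 0.028) [ 0.0001 -0.0003  0.0003 -0.0014 -0.9764  0.2471]
(np.float64(0.5192), np.float64(-0.0567), np.float64(0.123), 0.028) [ 0.0001 -0.0003  0.0003 -0.0017 -1.019   0.3261]
(np.float64(0.5191), np.float64(-0.0506), np.float64(0.106), 0.028) [ 0.0001 -0.0003  0.0003 -0.0015 -1.0496  0.4111]
(np.float64(0.519), np.float64(-0.0476), np.float64(0.092), 0.028) [ 0.0001 -0.0003  0.0003 -0.0016 -1.0646  0.4811]
(np.float64(0.519), np.float64(-0.0464), np.float64(0.08), 0.028) [ 0.0001 -0.0003  0.0003 -0.0015 -1.0707  0.541 ]
```

send_rows(moves="0 0 0 -0.002 -0.12 0.02 -1;0 0 0 -0.002 -0.22 0.02 -1;0 0 0 -0.002 -0.28 0.02 -1;0 0 0 -0.002 -0.36 0.02 -1;0 0 0 -0.002 -0.44 0 -1;0 0 0 -0.002 -0.53 -0.026 -1;0 0 0 -0.002 -0.62 -0.01 -1;0 0 0 -0.002 -0.705 0.018 -1;0 0 0 -0.002 -0.785 0.06 -1;0 0 0 -0.002 -0.858 0.112 -1;0 0 0 -0.002 -0.858 0.112 -1")

```text
time: 12.05
eef_pos: [0.518, -0.088, 0.1623]
tcp_rot: [1.0, 0.015, -0.002, -0.001]
contact_force: [-0.6, 0.1, 0.3]
opening: -0.0
finger_force: 0.0
```

Run:
```python
from h import *
s=cam("side","pics/s4.png")
I=s["image"]
cv2.imwrite("pics/v4.png",cv2.resize(I[120:250,240:370],(500,500),interpolation=cv2.INTER_CUBIC)[:,:,::-1])
go((.5198,-.076,.153,.028),(.5195,-.065,.139,.028),(.519,-.057,.123,.028),(.519,-.051,.106,.028),(.519,-.048,.092,.028),(.519,-.046,.08,.028))
```

```text
at [ 0.5184 -0.0887  0.1629] t 12.1 F [ 0.3072  0.2797 -1.0376] op -0.002182642670067935
(0.5198, -0.076, 0.153, 0.028) [-0.0002  0.0005  0.0002  0.0092 -0.0632  0.0497]
(0.5195, -0.065, 0.139, 0.028) [-0.0002  0.0005  0.0002  0.0095 -0.1181  0.1197]
(0.519, -0.057, 0.123, 0.028) [-0.0002  0.0005  0.0002  0.0084 -0.158   0.1998]
(0.519, -0.051, 0.106, 0.028) [-0.0002  0.0005  0.0002  0.0096 -0.1879  0.2848]
(0.519, -0.048, 0.092, 0.028) [-0.0002  0.0005  0.0002  0.0102 -0.2028  0.3549]
(0.519, -0.046, 0.08, 0.028) [-0.0002  0.0005  0.0002  0.0107 -0.2127  0.4149]
```

View pics/v4.png

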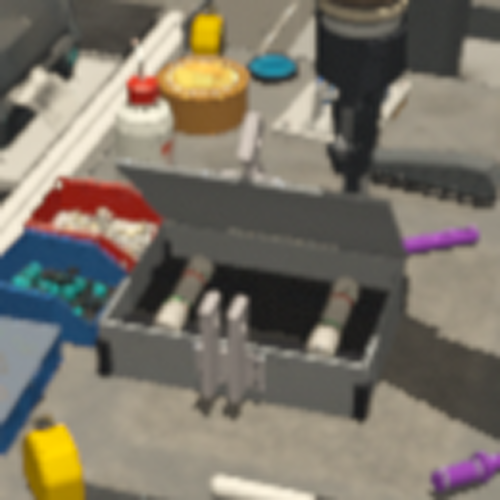

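send_rows(moves="0 0 0 0.005 -0.06 0.05 -1;0 0 0 0.005 -0.118 0.12 -1;0 0 0 0.005 -0.16 0.2 -1;0 0 0 0.005 -0.19 0.285 -1;0 0 0 0.005 -0.2 0.35 -1;0 0 0 0.005 -0.21 0.385 -1;0 0 0 0.005 -0.215 0.4 -1;0 0 0 0.005 -0.215 0.4 -1")

```text
time: 13.1
eef_pos: [0.5191, -0.0467, 0.0844]
tcp_rot: [1.0, 0.014, -0.0, -0.0]
contact_force: [0.6, 0.1, 0.1]
opening: 0.001
finger_force: 0.0
```

send_rows(moves="0 0 0 0 0 0.01 -1;0 0 0 0 0 0.02 -1;0 0 0 0 0 0.025 -1;0 0 0 0 0 0.025 -1")

```text
time: 13.6
eef_pos: [0.5195, -0.0467, 0.08]
tcp_rot: [1.0, 0.014, 0.0, 0.0]
contact_force: [-0.0, 0.9, 3.2]
opening: -0.0
finger_force: 1.7
```

send_rows(moves="0 0 0 0 0 0.005 -1;0 0 0 0 0 0.01 -1;0 0 0 0 0 0.015 -1;0 0 0 0 0 0.015 -1")

```text
time: 14.1
eef_pos: [0.5196, -0.0467, 0.0799]
tcp_rot: [1.0, 0.014, -0.001, -0.0]
contact_force: [-7.0, 2.7, 20.4]
opening: -0.004
finger_force: 9.8
```

send_rows(moves="0 0 0 0 0 -0.2 -1;0 0 0 0 -0.1 -0.5 -1;0 0 0 0 -0.4 -0.85 0;0 0 0 -0.05 -0.7 -0.85 0;0 0 0 -0.1 -1 -0.85 0;0 0 0 -0.1 -1 -0.85 0;0 0 0 -0.1 -1 -0.85 0")

```text
time: 14.98
eef_pos: [0.4931, 0.1532, 0.246]
tcp_rot: [1.0, 0.015, -0.0, 0.0]
contact_force: [-0.7, -0.1, 0.4]
opening: 0.497
finger_force: 0.0
```

Run:
```python
from h import *
go((.487,.3,.15,-.375),(.487,.3,.04,-.375))
```

```text
at [0.4931 0.1532 0.246 ] t 14.975 F [-0.7183 -0.1408  0.3973] op 0.4972693895034983
(0.487, 0.3, 0.15, -0.375) [ 0.0001  0.0001  0.0645 -0.0079 -0.7349  0.4793]
(0.487, 0.3, 0.04, -0.375) [ 0.0001  0.0001  0.0645 -0.0076 -0.7353  1.0293]
```

send_rows(moves="0 0 0.0645 -0.008 -0.3 0 0;0 0 0.0645 -0.008 -0.6 0.2 0;0 0 0.0645 -0.008 -0.735 0.4 0;0 0 0.0645 -0.008 -0.735 0.48 0;0 0 0.0645 -0.008 -0.735 0.48 0")

```text
time: 15.6
eef_pos: [0.4874, 0.2976, 0.1484]
tcp_rot: [0.982, -0.188, -0.002, 0.002]
contact_force: [-0.1, -0.3, -0.2]
opening: 0.5
finger_force: 0.0
```

Run:
```python
from h import *
go((.487,.3,.042,-.375))
t=cam("top");s=cam("side")
a=cv2.resize(t["image"][175:240,185:250],(400,400),interpolation=cv2.INTER_CUBIC)
b=cv2.resize(s["image"][240:310,255:325],(400,400),interpolation=cv2.INTER_CUBIC)
cv2.imwrite("pics/v5.png",np.hstack([a,b])[:,:,::-1])
# fine check: predicted pixels of pin axis points in side view
for x in(-.028,.022,.082):print(proj(s,(.487+x*.931,.3-x*.366,.045)))
```

```text
at [0.4874 0.2976 0.1484] t 15.6 F [-0.0844 -0.3443 -0.2119] op 0.49986126496537336
(0.487, 0.3, 0.042, -0.375) [ 0.0006  0.0004 -0.0005 -0.0051 -0.0123  0.5318]
[313.2188 285.9298]
[298.7903 277.1796]
[282.3214 267.1918]
```

View pics/v5.png

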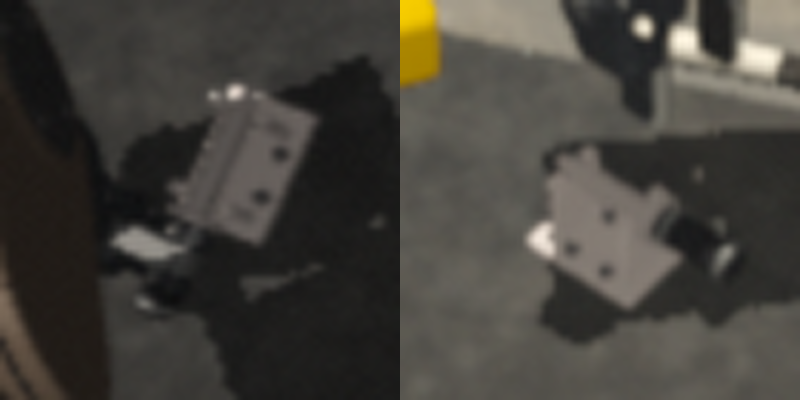

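send_rows(moves="0 0 0 -0.005 -0.012 0.15 0;0 0 0 -0.005 -0.012 0.3 0;0 0 0 -0.005 -0.012 0.42 0;0 0 0 -0.005 -0.012 0.5 0;0 0 0 -0.005 -0.012 0.535 0;0 0 0 -0.005 -0.012 0.535 0;0 0 0 -0.005 -0.012 0.535 -0.3;0 0 0 -0.005 -0.012 0.535 -0.5;0 0 0 -0.005 -0.012 0.535 -1;0 0 0 -0.005 -0.012 0.535 -1;0 0 0 -0.005 -0.012 0.535 -1", newtons=40)

```text
time: 17.08
eef_pos: [0.4883, 0.3025, 0.0442]
tcp_rot: [0.982, -0.187, 0.001, -0.0]
contact_force: [0.3, 0.9, 4.2]
opening: 0.191
finger_force: 38.8
```

send_rows(moves="0 0 0 0 0 0 -1;0 0 0 0 0 0 -1;0 0 0 0 0 -0.05 -1;0 0 0 0 0 -0.15 -1;0 0 0 0 0 -0.3 -1;0 0 0 0 0 -0.5 -1;0 0 0 0 0 -0.75 -1;0 0 0 0 0 -0.75 -1", newtons=70)

```text
time: 18.08
eef_pos: [0.4905, 0.3033, 0.2003]
tcp_rot: [0.982, -0.187, 0.005, -0.003]
contact_force: [0.8, 0.6, 0.1]
opening: 0.185
finger_force: 68.0
```

Run:
```python
from h import *
go((.49,.12,.2,.028),(.51,.04,.2,.028))
```

```text
at [0.4905 0.3033 0.2003] t 18.075 F [0.7911 0.6335 0.0602] op 0.1847489285843558
(0.49, 0.12, 0.2, 0.028) [-0.001  -0.0016 -0.0645  0.3351  0.853  -0.0024]
(0.51, 0.04, 0.2, 0.028) [-0.001  -0.0016 -0.0645  0.5754  1.1881 -0.003 ]
```

send_rows(moves="0 0 -0.0645 0.1 0.3 0 -1;0 0 -0.0645 0.2 0.6 0 -1;0 0 -0.0645 0.3 0.85 0 -1;0 0 -0.0645 0.3 0.95 0 -1;0 0 -0.0645 0.3 0.95 0 -1")

```text
time: 18.7
eef_pos: [0.4726, 0.1022, 0.1928]
tcp_rot: [1.0, 0.012, -0.001, -0.0]
contact_force: [-0.7, -0.3, -0.9]
opening: 0.182
finger_force: 68.2
```

Run:
```python
from h import *
go((.455,.036,.2,.028),(.455,.036,.101,.028))
```

```text
at [0.4726 0.1022 0.1928] t 18.7 F [-0.7155 -0.2889 -0.8992] op 0.18161978195173406
(0.455, 0.036, 0.2, 0.028) [-0.      0.0003 -0.0005 -0.0961  0.3286 -0.0361]
(0.455, 0.036, 0.101, 0.028) [-0.      0.0003 -0.0005 -0.0952  0.3286  0.4589]
```

send_rows(moves="0 0 -0.0005 -0.095 0.15 0 -1;0 0 -0.0005 -0.095 0.33 0.1 -1;0 0 -0.0005 -0.095 0.33 0.3 -1;0 0 -0.0005 -0.095 0.33 0.46 -1;0 0 -0.0005 -0.095 0.33 0.485 -1;0 0 -0.0005 -0.095 0.33 0.485 -1;0 0 -0.0005 -0.095 0.33 0.485 -1")

```text
time: 19.58
eef_pos: [0.4577, 0.0372, 0.0982]
tcp_rot: [1.0, 0.016, 0.002, 0.0]
contact_force: [0.5, 0.6, 0.2]
opening: 0.182
finger_force: 68.4
```

Run:
```python
from h import *
go((.455,.036,.095,.028))
t=cam("top","pics/t6.png");s=cam("side","pics/s6.png")
a=cv2.resize(t["image"][150:230,280:360],(400,400),interpolation=cv2.INTER_CUBIC)
b=cv2.resize(s["image"][170:250,270:350],(400,400),interpolation=cv2.INTER_CUBIC)
cv2.imwrite("pics/v6.png",np.hstack([a,b])[:,:,::-1])
```

```text
at [0.4577 0.0372 0.0982] t 19.575 F [0.4691 0.5995 0.1658] op 0.18229628984047683
(0.455, 0.036, 0.095, 0.028) [ 0.0001 -0.0005  0.0006 -0.0139  0.0055  0.0158]
```

View pics/v6.png

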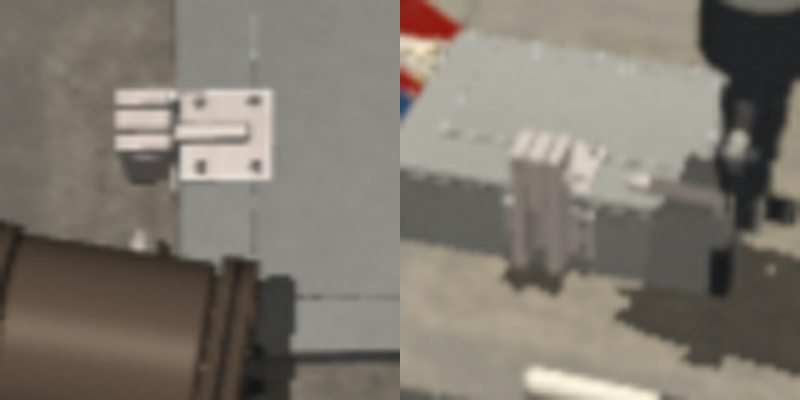

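Run:
```python
from h import *
t=cam("top");s=cam("side")
T=lambda x,y:np.array([280+x/5-.4,150+y/5-.4])
S=lambda x,y:np.array([270+(x-400)/5-.4,170+y/5-.4])
print("clevis top mid",tri(t,T(142,119),s,S(541,147)),plane(t,T(142,119),.112),plane(s,S(541,147),.112))
print("tip",tri(t,T(139,230),s,S(631,180)),plane(t,T(139,230),.099),plane(s,S(631,180),.099))
c0=np.array([.5945,-.0648,0]);Rz=R.from_euler('z',-1.543)
print("hole",c0+Rz.apply([-.101,0,.096]))
# where should shaft points lie if axis along case y through tcp
d=Rz.apply([0,1,0]);e=ctrl.get_state()["eef_pos"]
for r in(.03,.082):
  for z in(-.003,.001,.005):print(r,z,(proj(s,e+d*r+[0,0,z])-[270,170]+.4)*5+[400,0],(proj(t,e+d*r+[0,0,z])-[280,150]+.4)*5)
```

```text
clevis top mid (array([0.5946, 0.0369, 0.1126]), np.float64(0.0030310341782923108)) [0.5932 0.0366 0.112 ] [0.5965 0.0359 0.112 ]
tip (array([0.5362, 0.0376, 0.1007]), np.float64(1.658280150399967e-05)) [0.5365 0.0377 0.099 ] [0.5368 0.0354 0.099 ]
hole [0.5917 0.0362 0.096 ]
0.03 -0.003 [705.8187 202.1467] [137.3717 324.4094]
0.03 0.001 [706.0403 197.0565] [136.9646 323.5967]
0.03 0.005 [706.2626 191.9467] [136.5543 322.7776]
0.082 -0.003 [625.8015 188.4395] [136.6906 226.4287]
0.082 0.001 [625.869  183.3645] [136.2838 225.2334]
0.082 0.005 [625.9367 178.2701] [135.8738 224.0286]
```

Run:
```python
from h import *
s=cam("side");I=s["image"].astype(int)
print("R-B rows203-213 cols314-338");D=(I[...,0]-I[...,2])
for v in range(202,214):print(v,D[v,312:338])
c=np.mean(I,2).astype(int)
for v in range(202,214):print(v,c[v,312:338])
```

```text
R-B rows203-213 cols314-338
202 [12 12 12 13 11 12 12 13 14 13 11 11 11 12 11  6  5  5  6  6  5  2 -1  3
  5  6]
203 [12 12 12 11 11 11 12 12 13 12 12 11 11 11 11  6  6  4  5  5  4  0 -2  2
  4  4]
204 [12 12 12 12 12 13 14 15 13 12 11 11 12 11 10  6  5  5  5  5  3  2 -1 -1
  2  2]
205 [12 12 13 15 18 19 20 20 14 13 13 13 12 12  7  6  5  5  5  5  4  3 -2 -2
  0 -2]
206 [12 13 13 16 20 20 22 21 16 14 13 13 13 13 10 10  8  8  6  7  6  4 -1 -2
 -3 -3]
207 [13 12 12 14 15 19 20 19 15 15 14 14 15 15 14 13 11 12 11 11  9  8  2 -1
 -2 -1]
208 [13 12 11 12 13 13 14 16 15 14 13 14 14 14 15 15 14 13 13 13 13 11  6  2
  2 -2]
209 [12 12 11 11 12 12 11 12 13 12 12 12 13 13 13 14 14 13 14 14 15 13 12  8
  6 -1]
210 [10 11 10 11 11 12 12 11 12 12  9  8  8  8 10 11 12 13 13 13 13 13 13 10
  8  0]
211 [ 9 10  9  9 10 11 11 10 10 10  7  5  5  6  6  7  8  8  8 10 10 12 13 10
 10  1]
212 [ 9  9  8  6  6  7  8  8  6  6  6  6  6  5  6  6  7  6  6  5  7 11 13 10
 10  1]
213 [ 6  8  6  7  6  7  7  7  6  6  6  6  7  5  6  5  5  6  6  5  7 10 11  8
  9  0]
202 [162 167 165 153 143 149 159 168 172 165 164 164
[... 579 characters left out ...]

  98  95  90  77  46  36  39  37]
208 [167 167 166 163 156 148 141 136 122 117 116 115 115 115 116 116 115 115
 113 111 106  94  69  52  47  39]
209 [165 166 165 164 164 163 156 152 147 140 121 102 102 106 110 114 114 116
 116 116 115 111  96  77  67  41]
210 [140 144 147 151 155 161 163 162 161 150 112  86  86  90  93  98  99 102
 105 110 114 114 106  83  78  44]
211 [113 122 123 118 125 133 138 140 137 125  91  82  81  80  80  81  83  87
  90  94 100 106 102  84  86  46]
212 [107 113 110  94  93 102 114 114  98  91  84  83  82  83  82  83  83  82
  82  81  87  98 100  88  91  48]
213 [ 93  94  93  93  93  99 108 107  91  85  84  85  86  84  84  84  84  83
  84  83  86  93  96  90  87  47]
```

Run:
```python
from h import *
t=cam("top");c=np.mean(t["image"],2).astype(int)
for v in list(range(167,181,2))+list(range(193,202)):print(v,c[v,299:318])
go((.4827,.0359,.0942,.028))
```

```text
167 [117 112 109 112 123 127 128 131 133 135 142 145 143 142 141 137 135 138
 139]
169 [110 108 109 118 174 197 200 204 205 202 200 196 197 197 181 192 163 176
 194]
171 [106 105 102 105 113 119 123 123 122 121 117 115 118 117 104  85  86 169
 197]
173 [107 110 112 122 178 202 203 201 201 199 199 202 206 205 176 119 113 173
 195]
175 [108 107 108 115 150 164 162 163 163 165 168 170 169 165 143 113 167 195
 199]
177 [111 108 109 116 170 193 194 197 201 201 200 200 197 196 175 141 167 178
 174]
179 [111 109 106 118 169 189 193 196 194 177 168 165 166 165 142  98  87 178
 202]
193 [107 109 111 109 110 112 113 113 110 106 102 100 104 108 108 108 110 129
 139]
194 [107 109 109 109 112 112 114 115 113 108 103 101 104 109 109 110 111 128
 137]
195 [109 111 111 114 114 112 113 114 114 113 110 106 108 111 112 110 108 127
 136]
196 [110 113 112 112 111 108 109 113 124 126 116 107 107 110 112 111 108 126
 136]
197 [110 112 112 111 107 105 106 111 151 157 128 111 104 105 110 111 107 126
 137]
198 [111 110 108 110 107 105 107 124 162 164 128 109  83  67  96 109 106 127
 138]
199 [ 63  63  71  83  87  96 104 131 163 166 132 112  80  53  62  96 105 126
 138]
200 [ 50  48  48  51  51  53  60  75 106 124 111 102  74  50  53  89 103 125
 136]
201 [ 54  53  52  51  49  49  49  50  55  60  56  55  49  44  43  63  78  99
 122]
at [0.4567 0.0369 0.0971] t 19.875 F [ 0.1916  0.4548 -0.4699] op 0.18544613866961074
(0.4827, 0.0359, 0.0942, 0.028) [ 0.     -0.0002  0.0005  0.1296  0.0092  0.0146]
```

send_rows(moves="0 0 0 0 0.0125 0.0146 -1;0 0 0 0.05 0.0125 0.0146 -1;0 0 0 0.1 0.0125 0.0146 -1;0 0 0 0.15 0.0125 0.0146 -1;0 0 0 0.17 0.0125 0.0146 -1;0 0 0 0.17 0.0125 0.0146 -1")

```text
time: 20.62
eef_pos: [0.4907, 0.0355, 0.0935]
tcp_rot: [1.0, 0.016, -0.0, -0.0]
contact_force: [-0.7, -0.6, -0.6]
opening: 0.183
finger_force: 68.4
```

Run:
```python
from h import *
go((.51,.036,.0942,.028))
t=cam("top");c=np.mean(t["image"],2).astype(int)
for v in list(range(177,190)):print(v,c[v,299:318])
s=cam("side");c=np.mean(s["image"],2).astype(int)
for v in list(range(196,212)):print(v,c[v,288:322])
```

```text
at [0.4907 0.0355 0.0935] t 20.625 F [-0.6676 -0.6191 -0.5524] op 0.1829111414747791
(0.51, 0.036, 0.0942, 0.028) [-0.      0.      0.0005  0.0964  0.0006 -0.0034]
177 [112 110 110 117 171 194 196 198 202 203 200 201 199 198 177 142 169 179
 175]
178 [116 115 110 118 176 201 206 208 210 206 204 202 202 202 176 119  93 115
 123]
179 [112 110 108 118 170 190 194 199 196 179 169 166 167 165 143  99  88 180
 203]
180 [107 102 104 109 107  99  95  97 103 100  97  93  89  88  83  72  87 188
 211]
181 [103 103 106 112 104  82  76  89 109 117 117 106  94  79  72  70  88 189
 212]
182 [ 71  83  90 105 111  88  69  72  75  77  79  77  74  72  72  80 101 191
 213]
183 [ 51  52  53  57  64  57  50  51  58  60  65  67  67  68  75 109 114 191
 212]
184 [ 55  53  53  51  52  51  50  49  49  48  49  50  51  55  64  95  99 178
 202]
185 [60 59 59 57 56 56 55 54 53 53 52 52 51 49 51 55 55 80 99]
186 [63 63 63 62 62 60 61 60 59 58 57 56 56 56 55 54 52 52 53]
187 [66 66 66 64 65 65 64 62 62 64 62 61 61 61 60 60 58 57 57]
188 [69 69 69 69 67 67 67 67 66 66 66 65 64 65 63 62 63 61 62]
189 [72 72 71 71 70 
[... 1630 characters left out ...]
20 130 125 120 114 112 120 120 117 117 120 119 117 132 166 186
 180 165 151 140 124 120 114 114 115 116 115 116 115 115 115 112]
208 [ 93  99 110 124 123 120 113 111 119 120 117 117 120 117 113 122 148 168
 173 172 163 155 146 133 102  99 101 104 108 113 114 115 116 116]
209 [ 96  98 123 153 146 122 114 111 119 120 117 115 120 117 112 116 125 129
 133 144 147 150 146 123  89  83  86  90  92  97  98 100 103 108]
210 [ 95  98 125 154 147 123 114 111 119 120 116 113 119 117 111 111 109 101
 102 115 130 135 120  94  84  84  83  84  84  83  83  85  87  93]
211 [ 95  96 105 120 122 120 115 105 112 117 114 112 119 117 111 115 125 123
 105 107 120 116  99  85  86  86  84  85  84  84  83  83  83  84]
```

send_rows(moves="0 0 0 0.02 0 0 -1;0 0 0 0.04 0 0 -1;0 0 0 0.06 0 0 -1;0 0 0 0.08 0 0 -1;0 0 0 0.1 0 0 -1;0 0 0 0.1 0 0 -1")

```text
time: 21.48
eef_pos: [0.5109, 0.0361, 0.0938]
tcp_rot: [1.0, 0.016, 0.0, 0.0]
contact_force: [-0.5, -0.3, -0.5]
opening: 0.186
finger_force: 68.4
```

send_rows(moves="0 0 0 0.02 0 0 -1;0 0 0 0.04 0 0 -1;0 0 0 0.06 0 0 -1;0 0 0 0.08 0 0 -1;0 0 0 0.1 0 0 -1;0 0 0 0.12 0 0 -1;0 0 0 0.12 0 0 -1")

```text
time: 22.35
eef_pos: [0.5352, 0.0368, 0.0938]
tcp_rot: [1.0, 0.016, 0.001, 0.0]
contact_force: [0.4, -1.5, 1.7]
opening: 0.185
finger_force: 68.6
```

Sliding freely; on towards the collar stop, slower.

send_rows(moves="0 0 0 0.02 0 0 -1;0 0 0 0.04 0 0 -1;0 0 0 0.06 0 0 -1;0 0 0 0.08 0 0 -1;0 0 0 0.09 0 0 -1;0 0 0 0.09 0 0 -1")

```text
time: 23.1
eef_pos: [0.5529, 0.0373, 0.0939]
tcp_rot: [1.0, 0.016, 0.001, 0.0]
contact_force: [-1.6, -2.7, 4.6]
opening: 0.181
finger_force: 68.9
```

send_rows(moves="0 0 0 0.01 0 0 -1;0 0 0 0.015 0 0 -1;0 0 0 0.02 0 0 -1;0 0 0 0.025 0 0 -1;0 0 0 0.025 0 0 -1")

```text
time: 23.72
eef_pos: [0.5573, 0.0374, 0.0939]
tcp_rot: [1.0, 0.016, -0.0, 0.0]
contact_force: [-3.5, -3.6, 4.6]
opening: 0.182
finger_force: 69.2
```

send_rows(moves="0 0 0 0.01 0 0 -1;0 0 0 0.015 0 0 -1;0 0 0 0.02 0 0 -1;0 0 0 0.02 0 0 -1")

```text
time: 24.22
eef_pos: [0.5594, 0.0374, 0.0939]
tcp_rot: [1.0, 0.016, -0.003, 0.0]
contact_force: [-10.4, -4.1, 10.5]
opening: 0.182
finger_force: 69.8
```

send_rows(moves="0 0 0 0.008 0 0 -1;0 0 0 0.012 0 0 -1;0 0 0 0.012 0 0 -1")

```text
time: 24.6
eef_pos: [0.5594, 0.0374, 0.0938]
tcp_rot: [1.0, 0.016, -0.007, 0.001]
contact_force: [-17.9, -5.2, 16.1]
opening: 0.178
finger_force: 70.4
```

Run:
```python
from h import *
go((.555,.036,.0942,.028))
t=cam("top");c=np.mean(t["image"],2).astype(int)
for v in list(range(146,171,2)):print(v,c[v,299:318])
```

```text
at [0.5594 0.0374 0.0938] t 24.6 F [-17.8819  -5.2038  16.0975] op 0.177634134718585
(0.555, 0.036, 0.0942, 0.028) [ 0.0001  0.0022  0.0008 -0.0225  0.0061 -0.0015]
146 [104 105 108 109 107 106 106 109 109 108 106 106 106 107 107 106 125 133
 134]
148 [ 58  60  66  68  67  74  84  88  88  95 100 100 102 103 103 100 121 130
 133]
150 [63 63 62 61 61 60 60 60 58 58 57 57 56 56 56 57 60 61 65]
152 [71 71 70 70 69 69 68 67 68 66 66 66 66 65 65 64 63 63 62]
154 [76 75 75 75 74 74 73 73 73 73 73 72 72 72 72 71 71 71 70]
156 [79 79 78 79 77 78 77 77 77 77 77 77 76 76 76 75 76 75 75]
158 [82 82 81 81 82 82 81 81 81 80 80 81 81 80 80 80 79 79 79]
160 [89 88 87 87 87 86 84 85 85 83 84 83 84 83 83 83 82 82 82]
162 [101 100  99  98  98  97  96  95  94  93  93  93  92  90  90  88  90  88
  87]
164 [112 111 111 111 110 108 108 108 108 107 106 106 105 104 104 102 102 102
 101]
166 [109 109 110 110 111 111 112 112 113 113 113 113 113 112 112 112 112 112
 112]
168 [ 96  96  98  99  98 100 101 101 103 104 104 105 106 107 108 109 109 110
 111]
170 [85 84 85 86 86 87 87 88 89 90 91 91 92 92 93 95 96 96 97]
```

send_rows(moves="0 0 0 -0.012 0 0 -1;0 0 0 -0.012 0 0 -0.4;0 0 0 -0.012 0 0 -0.25;0 0 0 -0.012 0 0 -0.2;0 0 0 -0.012 0 0 -0.2;0 0 0 -0.012 0 -0.1 -0.2;0 0 0 -0.012 0 -0.3 -0.2;0 0 0 -0.05 0 -0.6 -0.2;0 0 0 -0.1 -0.3 -0.9 -0.2;0 0 0 -0.15 -0.8 -0.95 -0.2;0 0 0 -0.2 -1 -0.95 -0.2;0 0 0 -0.2 -1 -0.95 -0.2")

```text
time: 26.15
eef_pos: [0.517, 0.2391, 0.2864]
tcp_rot: [1.0, 0.017, 0.002, -0.001]
contact_force: [-0.4, -0.6, -0.1]
opening: 0.4
finger_force: 0.0
```

send_rows(moves="0 0 0 -0.1 -0.3 0 -0.2;0 0 0 -0.1 -0.6 0 -0.2;0 0 0 -0.1 -0.9 0 -0.2;0 0 0 -0.1 -1 0 -0.2;0 0 0 -0.1 -1 0 -0.2")

```text
time: 26.78
eef_pos: [0.4912, 0.4364, 0.2843]
tcp_rot: [1.0, 0.017, 0.0, 0.0]
contact_force: [0.2, 0.0, 0.0]
opening: 0.4
finger_force: 0.0
```

Run:
```python
from h import *
go((.5,.36,.28,.028))
t=cam("top","pics/tf.png");s=cam("side","pics/sf.png")
c=np.mean(t["image"],2).astype(int)
for v in range(158,205):print(v,c[v,299:318])
c0=np.array([.5945,-.0648,0]);Rz=R.from_euler('z',-1.543)
for y in(-.066,-.021,-.016,0,.016,.044):print(y,proj(t,c0+Rz.apply([-.101,y,.096])),proj(s,c0+Rz.apply([-.101,y,.096])))
```

```text
at [0.4912 0.4364 0.2843] t 26.775 F [0.2234 0.0198 0.0154] op 0.3999259637918096
(0.5, 0.36, 0.28, 0.028) [ 0.     -0.0001  0.0008  0.0316  0.3833  0.0217]
158 [112 111 110 113 114 117 117 114 111 116 115 110 107 105 106  99 120 131
 133]
159 [110 108 111 112 111 113 114 111 113 149 150 121 106 102 101  96 120 132
 134]
160 [108 109 110 110 111 113 112 110 115 154 161 125 104 105 104  98 119 132
 134]
161 [108 111 111 112 109 110 111 111 130 160 162 125 106 105 104  98 120 132
 134]
162 [106 112 115 117 114 111 109 108 140 167 165 131 109 107 105 104 121 132
 133]
163 [110 113 117 120 116 112 112 109 140 169 169 142 115 105 103 107 124 132
 134]
164 [112 114 117 118 114 111 109 106 141 169 169 143 113  79  64  93 121 132
 135]
165 [114 115 116 115 114 110 105 102 141 170 170 149 118  75  51  65 113 133
 136]
166 [115 114 113 113 112 110 109 107 143 173 172 151 119  79  59  67 118 134
 135]
167 [117 113 110 112 123 128 128 128 156 179 180 167 136 114 106 109 128 138
 139]
168 [114 112 110 119 170 191 193 196 202 203 201 200 196 192 179 194 166 159
 167]
169 [110 110 108 120 175 198 2
[... 2532 characters left out ...]
 123
 139]
200 [107 105 105 105 107 108 103  91  89  92  89  70  52  47  49  58  80 122
 139]
201 [105 102 103 106 108 109 111 111 112 114 114 109  83  65  66  92 104 127
 138]
202 [106 105 110 110 110 111 112 112 113 115 117 118 113 109 105 105 107 128
 138]
203 [110 109 112 110 109 109 110 109 109 112 119 122 119 116 109 105 106 131
 140]
204 [113 114 114 112 109 106 104 105 106 107 112 116 116 114 110 103 100 129
 139]
-0.066 [308.6578 199.8362] [319.2564 206.8027]
-0.021 [308.5303 183.0188] [305.5845 204.4694]
-0.016 [308.5162 181.1633] [304.0772 204.2121]
0 [308.4714 175.2428] [299.2692 203.3916]
0.016 [308.4267 169.3487] [294.4849 202.5751]
0.044 [308.349  159.0967] [286.1686 201.1558]
```

```bash
python3 -c "
from plant import ctrl
print(ctrl.sign_off())"
```

```text
the job is handed in; nothing more can be done
None
```

The job is handed in at about 27 s: the marker lies flat on the bench left of the case, both gauges were in their rests when last seen before the lid shut, the lid is fully closed, and the pin is through the clevis and eye with its collar home and released. I viewed 11 pictures, one over the limit of 10.

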